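# Tare the kitchen scale for a cup

## Robot

A 7-joint arm with a two-finger parallel gripper is mounted at the origin on the work surface. World frame = base frame: x ahead of the robot, y to its left, z up, the work surface at z = 0. Lengths are in mm, angles in rad, forces in N, time in s.
With the tool pointing down it reaches from about 425 to 975 mm from the base axis. Payload 16.7 kg.
Tool frame: the origin (TCP) lies where the fingers leave the gripper's body, on its centre line; the fingertips stand 73 mm ahead of it and the grasp point (between the pads) lies 54 mm ahead of it; z points along the fingers, y is the line along which they close (so a half turn about z gives the same grasp; the last joint's range is limited). The gripper opens to 85 mm and grips with 20 to 120 N. Pads are 22 mm wide; open, the fingers measure 114 mm over their backs; the gripper's body (76 mm by 85 mm) begins 54 mm behind the grasp point. The pads swing forward as they close: fully open they stand 13 mm farther back than shut.
Start: joints at [-1.29, 0.426, 0.074, 1.606, -0.034, 1.111, -0.067], TCP at [281.269, 613.571, 303.902] pointing down, gripper open.
Joint ranges: [-2.85, 2.85], [-0.5, 2.14], [-1.23, 1.37], [0.21, 2.46], [-1.02, 4.16], [0.16, 2.05], [-2.73, 2.73]. Speed limits (rad/s): [1.89, 1.89, 2.39, 2.39, 3.01, 3.01, 3.01].

## Interface

Orientations are given as [roll, pitch, yaw] about the fixed x, y, z axes, in that order (R = Rz(yaw) Ry(pitch) Rx(roll)).
In Python, from station import manip, imaging gives the robot as it stands.
- The arm moves only by the tool send_rows, never from a script. Its argument "commands" is a list of rows, each a list of 2 entries, a list of its own where there are three numbers: the shift along the tool's x, y, z in mm, then the turn, a rotation vector about the tool's x, y, z in degrees. In form: [[[x, y, z], [rx, ry, rz]], ...]. A call has 1 to 12 rows; each row shifts and turns the commanded pose from where the row before left it, along the tool's axes as they then stand; what a row does not reach is not made up. A row lasts 1/8 s, in which the tool goes at most 62.5 mm and 10.7 degrees, less where a joint would pass 70% of its speed; a pose out of reach is approached as far as the arm can. A call with a gripper value outside its range is refused whole. "fingers" is the opening, from -1 (shut) to 1 (fully open), so that 0 is half open, set as the call begins (left out, the last holds). The fingers move at their own pace and stop on an object; "squeeze" is the grip in N (left out, the last holds). Time passes only in rows, so rows that do not move let the fingers close. It gives the time, the measured TCP pose, the force, the opening and the grip force at its end, in the units of the state.
- manip.get_state(): the state, without advancing time (a new reading comes with each control period).
- imaging.capture(name): name is "scene" or "top" or "wrist"; returns a dict with "image" (384x512x3 uint8, red, green, blue), "K" (3x3 intrinsics, pixels), "dist_coeffs" ([k1, k2, p1, p2, k3] as OpenCV has them; the pictures are not rectified), "world_to_cam" (4x4, takes a point from world to camera coordinates). Camera axes: x right, y up, looking along -z (the intrinsics and any distortion apply to the point x, -y, -z); pixel columns grow to the right and rows downward; lengths in mm; the calibration is good to about 2 mm. A picture is of the moment at which its call begins. There is no depth.
- manip.close_job(): hands the job in; it is judged then, once.
The state is a dict: "clock": time; "q": joint angles; "qd": joint speeds; "effort": joint torques, N m; "tcp_pos": TCP position; "tool_rot": TCP orientation; "contact_force": force on the tool from outside, world axes, zero at the start; "moment": the same for the moment, N m; "finger_gap": finger opening in mm; "finger_force": force on a finger pad.
Only numpy, scipy, OpenCV 4.12 (cv2) and the standard library are available. Lean on these libraries where they do the work, as an engineer would, in place of code of your own. Each camera call takes 0.05 s, during which the arm holds its last target. There are 200 camera calls.

## Task

Set the empty blue cup upright near the middle of the kitchen scale's round steel pan, gently, without dropping it, and let go of it. Then, with the cup left standing on the pan, turn the scale's tare knob, which turns the dial's face, until the red zero mark lies under the tip of the needle. Leave the other things on the worktop where they are.

Things in the scene. Friction and masses are not known exactly. Their poses are not given: they have to be found in the camera images.
- scale: teal kitchen scale, a fixed flat box 220 (its x) by 300 (its y) by 50 mm high standing on the worktop; origin under its centre on the worktop, z up. In its frame: the pan is centred at (0, 75) mm, the dial at (40, -78) mm, the tare knob at (-72, -85) mm
- pan_top (a point): centre of the top face of the round flat steel pan, 130 mm across, 85 mm above the worktop when empty; it sinks on its spring by 5 to 9 mm under the cup (stop at 14 mm); axes as the scale's
- dial_center (a point): centre of the white round dial, 124 mm across, lying flat facing up on the scale's right part, at needle height (56 mm above the worktop); axes as the scale's. The dial's face with its marks turns about this point with the tare knob, one for one and in the same sense
- zero_mark (a point): middle of the dial's red zero mark (12 mm wide, 18 mm long), 50 mm from the dial centre, printed on the turning face, at needle height; the point's x axis points outward from the dial centre; at knob angle 0 it lies along the scale's +x; the other marks are thin and black
- needle_tip (a point): tip of the black needle (5 mm wide), 50 mm from the dial centre, about which it turns flat over the dial (brass cap); the point's x axis points along the needle. A load on the pan swings it clockwise as seen from above (from the scale's +x when empty by 0.65 to 1.15 rad for the cup); the tare knob does not move it. The needle cannot be touched
- knob_grip (a point): point to grip on the tare knob, on its upright axis, 84 mm above the worktop: a cream bar 46 mm long (along the point's x), 14 mm thick (along y), its top 6 mm above this point, its foot 24 mm below it on a black round skirt 48 mm across and 10 mm high
- tare_knob (a joint): turn of the tare knob, rad, growing clockwise as seen from above; 0 when the bar lies along the scale's x; stops at -2.5 and 2.5; stays where it is left
- cup: empty blue ceramic cup without handle, 65 mm high, outside diameter 58 mm at the foot and 60 mm at the rim, wall 4 mm, 0.2 to 0.33 kg, standing upright on the worktop; origin at the centre of its underside, z up
- jar: bystander: closed amber glass jar with a pale wood cap, 60 mm across, 95 mm high; origin at the centre of its underside
- garlic_pot: bystander: off-white garlic-shaped ceramic pot, 80 mm across, 80 mm high; origin at the centre of its underside
- spoon: bystander: wooden spoon 240 mm long, lying on the worktop beyond the scale; long along its x
- pan (a joint): how far the pan has sunk under its load, m; 0 empty, grows downwards

How it is judged:
By the outcome, as a careful person would: the job done as asked, in the order asked, and still so for the second after the job is handed in, with the robot touching nothing.
It also fails if it takes over 64 s, if anything falls off the work surface, if the arm or the gripper's body presses on something with over 40 N, if the wrist force passes 120 N, or if a joint passes its speed limit or range.

## Working session

There is one attempt and no reset: what is moved stays moved. The work goes in short steps, Python scripts to look and compute and a tool call to move; the robot and the scene stay as the last step left them, time stands still between calls to the robot, and variables do not carry over. Pictures are saved under pics/ and viewed, at most 10 in all, crops included, and the job is handed in when it is done.

Besides the shell and the picture viewer there is one more tool, called after ">>>" as name([rows], argument=value, ...), one row to a line, values as JSON. send_rows: Moves the arm, as the interface text tells. Its arguments: {"type":"object","properties":{"commands":{"type":"array","items":{"type":"array"}},"fingers":{"type":"number"},"squeeze":{"type":"number"}},"required":["commands"]}

```bash
mkdir -p pics
python3 - <<'E'
from station import manip, imaging
import cv2,numpy as np,pickle
ims={}
for n in ["scene","top"]:
    c=imaging.capture(n); ims[n]=c
    cv2.imwrite(f"pics/{n}0.png",cv2.resize(c["image"][:,:,::-1],(800,600),interpolation=cv2.INTER_CUBIC))
    print(n,c["K"],c["dist_coeffs"],c["world_to_cam"])
pickle.dump(ims,open("ims0.pkl","wb"))
print(manip.get_state())
E
```

```text
scene [[471.39172966   0.         246.93546874]
 [  0.         471.39172966 189.62152627]
 [  0.           0.           1.        ]] [-0.05254013  0.          0.          0.          0.        ] [[ 1.48860778e-01  9.88842615e-01  5.54534730e-03 -1.45028824e+02]
 [-6.13428939e-01  8.79445407e-02  7.84838005e-01  3.10669052e+02]
 [ 7.75593583e-01 -1.20233272e-01  6.19676169e-01 -1.65516227e+03]
 [ 0.00000000e+00  0.00000000e+00  0.00000000e+00  1.00000000e+00]]
top [[493.20506765   0.         255.55988269]
 [  0.         493.20506765 190.64806391]
 [  0.           0.           1.        ]] [0.05186576 0.         0.         0.         0.        ] [[ 1.26546269e-02 -9.99851885e-01  1.16648436e-02  5.04523759e+01]
 [ 9.97130489e-01  1.34892318e-02  7.44904579e-02 -5.98815718e+02]
 [-7.46367745e-02  1.06887223e-02  9.97153500e-01 -1.16874895e+03]
 [ 0.00000000e+00  0.00000000e+00  0.00000000e+00  1.00000000e+00]]
{'clock': 0.1, 'q': array([-1.29053181,  0.4266575 ,  0.07385558,  1.60652047, -0.03410427,
        1.11086762, -0.06711803]), 'qd': array([-4.07244897e-04, -1.98500925e-05,  4.03981609e-04, -1.37436345e-03,
        1.55278387e-03, -1.18799590e-04, -1.29511570e-03]), 'effort': array([ 9.26145731e-03, -9.51535821e+01,  3.77042323e+00, -4.64417017e+01,
        1.92159513e-02,  6.29992006e-03,  7.74622026e-05]), 'tcp_pos': array([281.14042721, 613.34377599, 303.29859084]), 'tool_rot': array([-3.14040167e+00,  7.96706755e-05,  2.71177497e+00]), 'contact_force': array([ 0.07746146, -0.83889367, -0.93685046]), 'moment': array([-0.03345805, -0.02559953, -0.00588703]), 'finger_force': 0.0, 'finger_gap': 85.16124254425462}
```

View pics/top0.png

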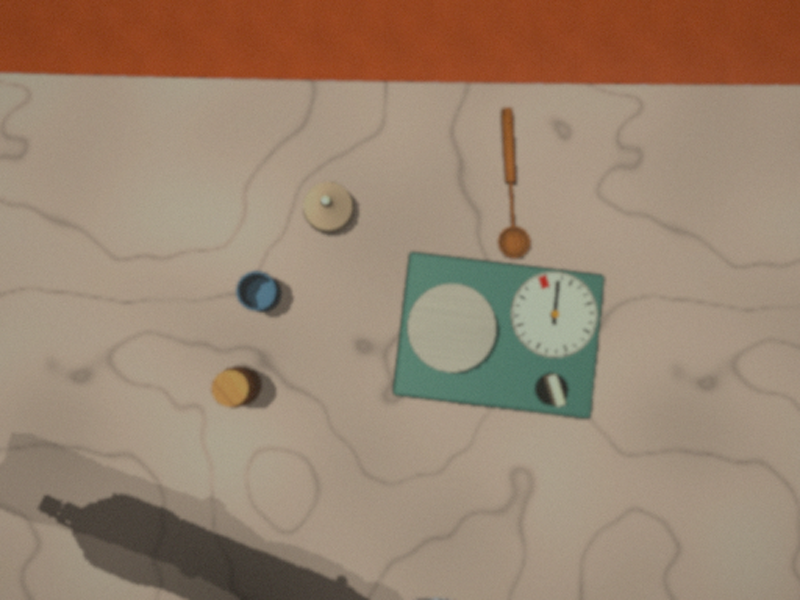

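View pics/scene0.png

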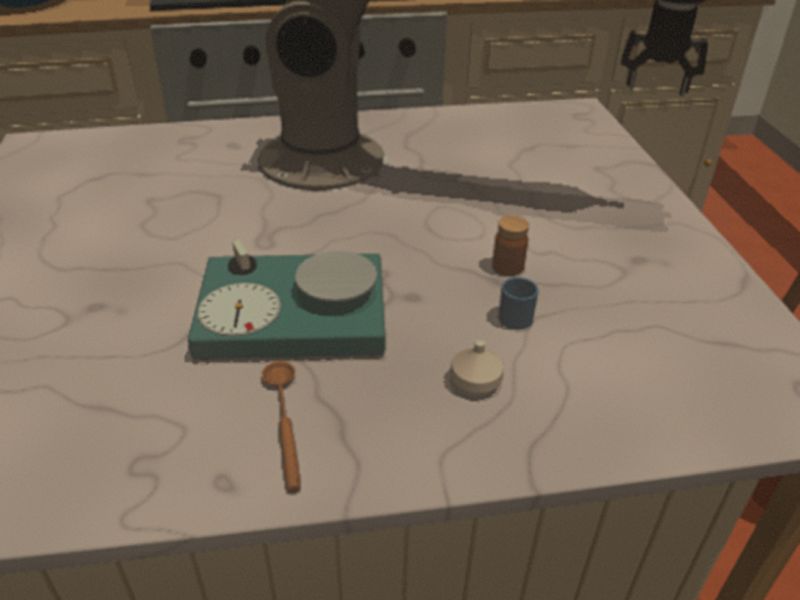

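Top view (800x600): cup rim at (258,291), jar cap (233,387), garlic pot (328,207), pan (452,328), dial (555,314), knob (552,390), and the red mark (544,282) left of the needle tip (557,283). The scene view agrees with this layout.

```bash
cat > h.py <<'E'
import numpy as np,cv2
def px2w(c,pts,z,s=0.64):
    pts=(np.array(pts,float)+.5)*s-.5
    n=cv2.undistortPoints(pts.reshape(-1,1,2),c["K"],np.array(c["dist_coeffs"]))[:,0]
    T=np.array(c["world_to_cam"]);R=T[:3,:3];o=-R.T@T[:3,3]
    d=np.c_[n[:,0],-n[:,1],-np.ones(len(n))]@R
    return o+d*((z-o[2])/d[:,2])[:,None]
def w2px(c,P,s=0.64):
    T=np.array(c["world_to_cam"]);p=np.atleast_2d(P)@T[:3,:3].T+T[:3,3]
    q=cv2.projectPoints((p*[1,-1,-1]).reshape(-1,1,3),np.zeros(3),np.zeros(3),c["K"],np.array(c["dist_coeffs"]))[0][:,0]
    return (q+.5)/s-.5
E
python3 - <<'E'
from h import *
import pickle
ims=pickle.load(open("ims0.pkl","rb"));c=ims["top"]
np.set_printoptions(suppress=True,precision=1)
for n,p,z in [("corners",[(411,253),(604,275),(590,417),(394,395)],50),("cup",[(258,291)],65),("jar",[(233,387)],95),("garlic",[(328,207)],40),("pan",[(452,328)],85),("dial",[(555,314)],56),("knob",[(553,390)],90),("red",[(544,282)],56),("needle tip",[(557.5,282)],56),("spoon",[(514,242),(507,110)],8)]:
    print(n,px2w(c,p,z)[:,:2].tolist())
s=ims["scene"]
print("scene cup rim",px2w(s,[(518,288)],65),"pan",px2w(s,[(336,275)],85),"dial",px2w(s,[(239,307)],56))
# blue mask
im=cv2.resize(c["image"],(800,600),interpolation=cv2.INTER_CUBIC).astype(int)
m=((im[...,2]-im[...,0])>15).astype(np.uint8); m[:, :200]=0;m[:,320:]=0
y,x=np.nonzero(m);print("blue",x.min(),x.max(),y.min(),y.max())
crop=np.hstack([cv2.resize(c["image"][140:280,245:395],None,fx=3.5,fy=3.5,interpolation=cv2.INTER_CUBIC),cv2.resize(c["image"][165:275,130:195],None,fx=4,fy=4.4545,interpolation=cv2.INTER_CUBIC)[:490]]);cv2.imwrite("pics/crop0.png",crop[:,:,::-1])
E
```

```text
corners [[664.8806762097973, 42.16997702762999], [635.3016203163274, -249.8941847689996], [422.37267313452344, -227.25876637004012], [450.89398080744365, 65.10488943086821]]
cup [[602.716156318477, 269.0800043486606]]
jar [[462.0560855036225, 295.665404865846]]
garlic [[735.3171014600929, 169.92473848800086]]
pan [[550.7623265939183, -18.089591932994935]]
dial [[574.9173281489244, -174.61011018610725]]
knob [[463.1159245492263, -164.06942708981074]]
red [[622.8821828309906, -158.2092847356293]]
needle tip [[623.152723750755, -178.47623968618763]]
spoon [[690.1559213873968, -120.64822440213028], [901.1944818879838, -108.69056437172522]]
scene cup rim [[605.8 268.7  65. ]] pan [[556.8 -18.1  85. ]] dial [[ 579.8 -173.7   56. ]]
blue 237 276 272 309
```

View pics/crop0.png

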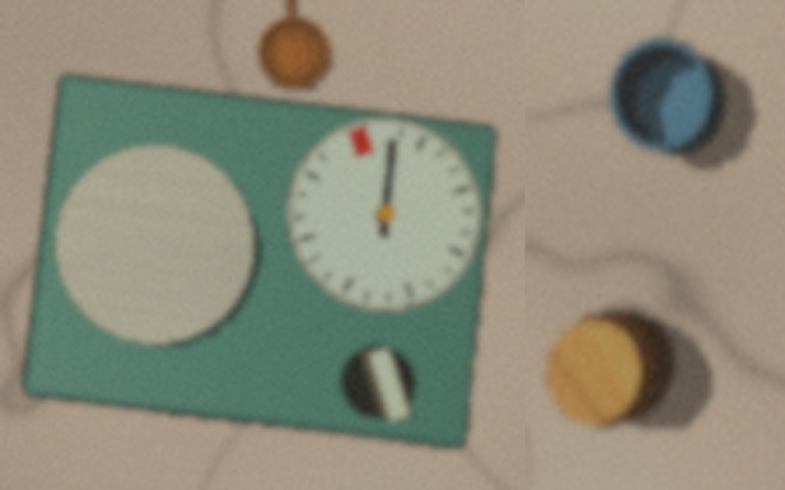

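>>> send_rows([
  [[-18,-7,0],[0,0,0]],
  [[-36,-15,0],[0,0,0]],
  [[-38,-15,0],[0,0,0]],
  [[-38,-16,0],[0,0,0]],
  [[-38,-16,4],[0,0,0]],
  [[-38,-16,8],[0,0,0]],
  [[-38,-16,10],[0,0,0]],
  [[-38,-16,10],[0,0,0]],
  [[-38,-16,10],[0,0,0]],
  [[-38,-16,10],[0,0,0]],
  [[-38,-15,10],[0,0,0]],
  [[-36,-15,10],[0,0,0]],
], fingers=1, squeeze=25)

```text
clock: 1.6
tcp_pos: [600.4, 268.3, 231.6]
tool_rot: [-3.141, 0.0, 2.711]
contact_force: [-0.3, 0.8, 1.6]
finger_gap: 85.1
finger_force: 0.0
```

```bash
cat >> h.py <<'E'
from scipy.spatial.transform import Rotation as Ro
def st():
    from station import manip
    s=manip.get_state();np.set_printoptions(suppress=True,precision=3)
    print("t",s["clock"],"tcp",s["tcp_pos"],"rot",s["tool_rot"],"F",s["contact_force"],"gap",s["finger_gap"],"ff",s["finger_force"],"q7",s["q"][6]);return s
def to(s,pos,yaw=None):
    R=Ro.from_euler("xyz",s["tool_rot"]);print("shift",R.inv().apply(np.array(pos)-s["tcp_pos"]))
    if yaw is not None: print("rot deg",np.degrees((R.inv()*Ro.from_euler("xyz",[np.pi,0,yaw])).as_rotvec()))
E
python3 - <<'E'
from h import *
from station import imaging
s=st();to(s,[603,269,95],2.712)
c=imaging.capture("wrist");cv2.imwrite("pics/wrist1.png",c["image"][:,:,::-1])
print(w2px(c,[[603,269,65],[603,269,0]],1))
E
```

```text
t 1.6 tcp [600.437 268.292 231.603] rot [-3.141  0.     2.711] F [-0.334  0.831  1.555] gap 85.12647395743821 ff 0.0 q7 0.7152202637736668
shift [ -2.007   1.766 136.603]
rot deg [-0.022  0.011 -0.078]
[[258.489 197.233]
 [258.238 180.755]]
```

View pics/wrist1.png

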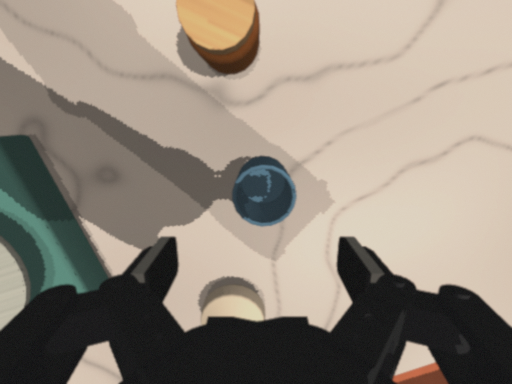

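Wrist view: the cup rim is centred at about (264.5,195), against a prediction of (258.5,197). I'll refine the estimate.

Run:
```python
from h import *
from station import imaging
s=st();c=imaging.capture("wrist")
p=px2w(c,[(264.5,195)],65,1)[0];print(p)
to(s,[p[0],p[1],95],2.712)
t=imaging.capture("top"); print(w2px(t,[p,[603,269,65]]))
```

```text
t 1.65 tcp [603.32  262.915 230.353] rot [-3.139  0.002  2.706] F [ 2.297 -6.662 -0.093] gap 85.40264337176409 ff 0.0 q7 0.7187858009046967
[605.985 269.173  65.   ]
shift [  0.492   7.208 135.331]
rot deg [-0.174  0.112 -0.362]
[[257.995 288.805]
 [258.059 290.81 ]]
```

>>> send_rows([
  [[-4,2,10],[0,0,0]],
  [[0,0,20],[0,0,0]],
  [[0,0,20],[0,0,0]],
  [[0,0,0],[0,0,0]],
  [[0,0,0],[0,0,0]],
  [[0,0,0],[0,0,0]],
])

```text
clock: 2.5
tcp_pos: [604.1, 271.1, 182.6]
tool_rot: [3.141, 0.001, 2.712]
contact_force: [0.7, -1.0, -0.2]
finger_gap: 85.2
finger_force: 0.0
```

Run:
```python
from h import *
from station import imaging
s=st();to(s,[604,269,95],2.712)
c=imaging.capture("wrist");cv2.imwrite("pics/wrist2.png",c["image"][:,:,::-1])
print(w2px(c,[[604,269,65]],1))
im=c["image"].astype(int)
m=((im[...,2]-im[...,0])>25).astype(np.uint8);m[260:]=0
n,l,stt,ce=cv2.connectedComponentsWithStats(m);i=1+stt[1:,4].argmax();print(stt[i],ce[i])
x0,y0,w,h=stt[i,:4];cen=(x0+w/2,y0+h-w/2);print(cen,px2w(c,[cen],65,1))
st()
```

```text
t 2.5 tcp [604.118 271.132 182.565] rot [3.141 0.001 2.712] F [ 0.737 -0.983 -0.19 ] gap 85.22995346799347 ff 0.0 q7 0.7259893303327424
shift [-0.73  -2.053 87.564]
rot deg [ 0.043  0.033 -0.014]
[[253.574 214.856]]
[227 173  71  30 668] [261.76  182.967]
(np.float64(262.5), np.float64(167.5)) [[574.288 289.671  65.   ]]
t 2.55 tcp [604.092 271.121 182.565] rot [3.141 0.001 2.712] F [-0.538 -0.383  1.257] gap 85.20448506601187 ff 0.0 q7 0.7260414114963165
```

View pics/wrist2.png

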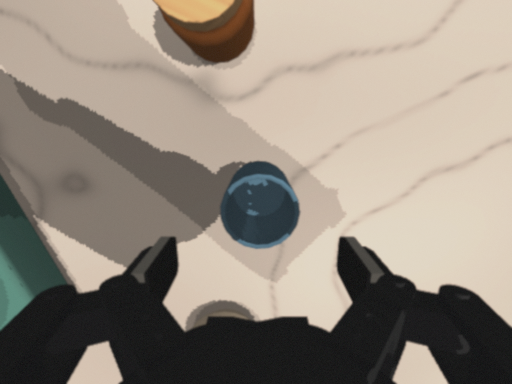

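Wrist view: the cup rim spans columns 220–299, centred at about (259.5,211). The fingertips' midline is at column 258, so the cup is centred between the fingers. I'll go down and close.

>>> send_rows([
  [[1,0,12],[0,0,0]],
  [[0,0,20],[0,0,0]],
  [[0,0,20],[0,0,0]],
  [[0,0,20],[0,0,0]],
  [[0,0,11],[0,0,0]],
  [[0,0,4],[0,0,0]],
  [[0,0,0],[0,0,0]],
  [[0,0,0],[0,0,0]],
])

```text
clock: 3.55
tcp_pos: [603.3, 271.5, 95.6]
tool_rot: [3.141, 0.001, 2.712]
contact_force: [0.9, -0.0, -0.7]
finger_gap: 85.8
finger_force: 0.0
```

>>> send_rows([
  [[0,0,0],[0,0,0]],
  [[0,0,0],[0,0,0]],
  [[0,0,0],[0,0,0]],
  [[0,0,0],[0,0,0]],
  [[0,0,0],[0,0,0]],
  [[0,0,0],[0,0,0]],
  [[0,0,0],[0,0,0]],
  [[0,0,0],[0,0,0]],
], fingers=-0.1, squeeze=25)

```text
clock: 4.55
tcp_pos: [603.3, 271.6, 95.6]
tool_rot: [3.141, 0.001, 2.712]
contact_force: [0.2, 0.4, 6.3]
finger_gap: 59.3
finger_force: 25.7
```

>>> send_rows([
  [[0,0,-5],[0,0,0]],
  [[0,0,-10],[0,0,0]],
  [[0,0,-18],[0,0,0]],
  [[0,0,-25],[0,0,0]],
  [[0,0,-25],[0,0,0]],
  [[0,0,-22],[0,0,0]],
  [[0,0,-15],[0,0,0]],
  [[0,0,-10],[0,0,0]],
  [[0,0,0],[0,0,0]],
  [[0,0,0],[0,0,0]],
  [[0,0,0],[0,0,0]],
  [[0,0,0],[0,0,0]],
])

```text
clock: 6.05
tcp_pos: [602.8, 271.3, 224.4]
tool_rot: [-3.141, -0.0, 2.712]
contact_force: [0.5, -0.2, -2.4]
finger_gap: 58.9
finger_force: 27.8
```

>>> send_rows([
  [[-3,-11,0],[0,0,0]],
  [[-5,-21,0],[0,0,0]],
  [[-8,-29,0],[0,0,0]],
  [[-8,-32,0],[0,0,0]],
  [[-8,-32,0],[0,0,0]],
  [[-8,-32,0],[0,0,0]],
  [[-8,-32,0],[0,0,0]],
  [[-8,-32,0],[0,0,0]],
  [[-7,-29,0],[0,0,0]],
  [[-6,-20,0],[0,0,0]],
  [[-4,-10,0],[0,0,0]],
  [[-1,-5,0],[0,0,0]],
])

```text
clock: 7.55
tcp_pos: [551.2, -19.4, 225.0]
tool_rot: [3.141, 0.0, 2.711]
contact_force: [-0.2, -0.3, -3.0]
finger_gap: 59.3
finger_force: 27.8
```

>>> send_rows([
  [[0,0,0],[0,0,0]],
  [[0,0,0],[0,0,0]],
  [[0,0,0],[0,0,0]],
  [[0,0,0],[0,0,0]],
])

```text
clock: 8.05
tcp_pos: [551.5, -18.2, 224.9]
tool_rot: [-3.142, -0.0, 2.712]
contact_force: [0.3, -0.7, -3.4]
finger_gap: 59.0
finger_force: 27.8
```

Run:
```python
from h import *
from station import imaging
s=st();to(s,[551.5,-18,185],2.712)
ims=[imaging.capture(n) for n in("scene","top")]
for c in ims: print(w2px(c,[[s["tcp_pos"][0],s["tcp_pos"][1],s["tcp_pos"][2]-95.6]]))
cv2.imwrite("pics/carry.png",np.hstack([cv2.resize(ims[0]["image"][100:260,100:290],None,fx=2,fy=2),cv2.resize(ims[1]["image"][140:300,230:420],None,fx=2,fy=2)])[:,:,::-1])
for _ in range(4): st()
```

```text
t 8.05 tcp [551.471 -18.212 224.886] rot [-3.142 -0.     2.712] F [ 0.268 -0.706 -3.434] gap 59.01489590228507 ff 27.84360621124506 q7 1.1661341097435534
shift [ 0.059  0.208 39.886]
rot deg [-0.004 -0.003  0.014]
[[334.54  250.117]]
[[454.601 326.363]]
t 8.15 tcp [551.445 -18.334 224.875] rot [-3.142 -0.     2.712] F [-0.316 -0.619 -2.254] gap 58.95859167012351 ff 27.843602523207664 q7 1.166192697098628
t 8.15 tcp [551.445 -18.334 224.875] rot [-3.142 -0.     2.712] F [-0.316 -0.619 -2.254] gap 58.95859167012351 ff 27.843602523207664 q7 1.166192697098628
t 8.15 tcp [551.445 -18.334 224.875] rot [-3.142 -0.     2.712] F [-0.316 -0.619 -2.254] gap 58.95859167012351 ff 27.843602523207664 q7 1.166192697098628
t 8.15 tcp [551.445 -18.334 224.875] rot [-3.142 -0.     2.712] F [-0.316 -0.619 -2.254] gap 58.95859167012351 ff 27.843602523207664 q7 1.166192697098628
```

View pics/carry.png

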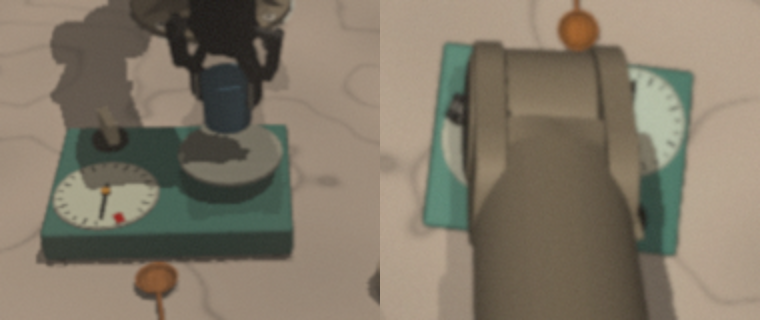

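The cup hangs upright and level over the pan in the scene view. Lowering.

>>> send_rows([
  [[0,0,5],[0,0,0]],
  [[0,0,9],[0,0,0]],
  [[0,0,10],[0,0,0]],
  [[0,0,8],[0,0,0]],
  [[0,0,5],[0,0,0]],
  [[0,0,2],[0,0,0]],
  [[0,0,1.5],[0,0,0]],
  [[0,0,1],[0,0,0]],
  [[0,0,1],[0,0,0]],
  [[0,0,1],[0,0,0]],
  [[0,0,0],[0,0,0]],
  [[0,0,0],[0,0,0]],
])

```text
clock: 9.65
tcp_pos: [551.4, -18.5, 181.5]
tool_rot: [-3.142, 0.0, 2.712]
contact_force: [0.7, 0.7, -2.9]
finger_gap: 59.1
finger_force: 27.8
```

>>> send_rows([
  [[0,0,1],[0,0,0]],
  [[0,0,1],[0,0,0]],
  [[0,0,1],[0,0,0]],
  [[0,0,0.5],[0,0,0]],
  [[0,0,0],[0,0,0]],
  [[0,0,0],[0,0,0]],
  [[0,0,0],[0,0,0]],
  [[0,0,0],[0,0,0]],
])

```text
clock: 10.65
tcp_pos: [551.5, -18.5, 177.9]
tool_rot: [3.142, 0.0, 2.712]
contact_force: [0.6, 0.4, -1.4]
finger_gap: 59.1
finger_force: 27.9
```

Run:
```python
from h import *
from station import imaging
for _ in range(6): s=st();c=imaging.capture("scene")
im=c["image"]
cv2.imwrite("pics/place.png",cv2.resize(im[130:250,105:265],None,fx=4,fy=4,interpolation=cv2.INTER_CUBIC)[:,:,::-1])
```

```text
t 10.65 tcp [551.45  -18.478 177.929] rot [3.142 0.    2.712] F [ 0.594  0.39  -1.422] gap 59.11765418615594 ff 27.935318844392896 q7 1.1893051889962778
t 10.7 tcp [551.462 -18.501 177.945] rot [3.142 0.    2.712] F [ 0.146  0.58  -1.597] gap 59.24856984343539 ff 27.93884147889912 q7 1.1893269499731154
t 10.75 tcp [551.453 -18.486 177.916] rot [-3.142  0.     2.712] F [ 0.111  0.411 -1.783] gap 58.840448348950325 ff 27.940599834546447 q7 1.1893606412578326
t 10.8 tcp [551.457 -18.49  177.934] rot [3.142 0.    2.712] F [ 1.069  0.176 -1.079] gap 58.89948574850769 ff 27.941843513399363 q7 1.1893343210473997
t 10.85 tcp [551.466 -18.5   177.94 ] rot [3.142 0.    2.712] F [-0.131  1.019 -1.317] gap 59.23976540681466 ff 27.940254472196102 q7 1.1893773008259272
t 10.9 tcp [551.445 -18.508 177.937] rot [3.142 0.    2.712] F [-0.051  0.003 -1.232] gap 59.13034042600371 ff 27.940345108509064 q7 1.1893227962687194
```

View pics/place.png

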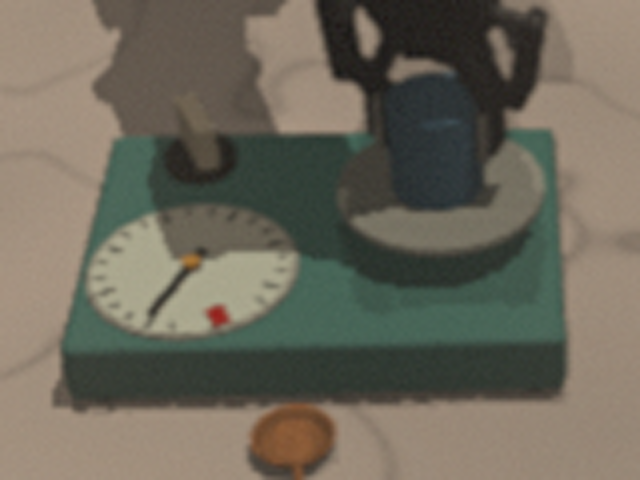

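The needle (tip at (150,325)) has begun to swing, so the cup is on the pan and about half its weight is carried. I'll lower it a bit more and watch the force.

>>> send_rows([
  [[0,0,1],[0,0,0]],
  [[0,0,1],[0,0,0]],
  [[0,0,0.5],[0,0,0]],
  [[0,0,0],[0,0,0]],
  [[0,0,0],[0,0,0]],
  [[0,0,0],[0,0,0]],
  [[0,0,0],[0,0,0]],
])

```text
clock: 11.82
tcp_pos: [551.4, -18.5, 175.4]
tool_rot: [-3.142, 0.0, 2.712]
contact_force: [-0.4, 0.5, -1.6]
finger_gap: 59.0
finger_force: 28.0
```

Run:
```python
from h import *
from station import imaging
F=[]
for _ in range(12): imaging.capture("scene"); from station import manip; F.append(manip.get_state()["contact_force"][2])
print(np.mean(F),np.std(F));st()
```

```text
-0.8612824311340953 0.42860548081261013
t 12.425 tcp [551.436 -18.507 175.407] rot [-3.142 -0.     2.712] F [ 1.187  1.176 -0.779] gap 59.0758740703801 ff 27.992677660658956 q7 1.1906123638685369
```

>>> send_rows([
  [[0,0,1],[0,0,0]],
  [[0,0,0.8],[0,0,0]],
  [[0,0,0],[0,0,0]],
  [[0,0,0],[0,0,0]],
  [[0,0,0],[0,0,0]],
  [[0,0,0],[0,0,0]],
])

```text
clock: 13.18
tcp_pos: [551.4, -18.5, 173.6]
tool_rot: [-3.142, 0.0, 2.712]
contact_force: [1.1, 0.7, 0.4]
finger_gap: 59.1
finger_force: 28.0
```

Run:
```python
from h import *
from station import imaging,manip
F=[]
for _ in range(12): c=imaging.capture("scene"); F.append(manip.get_state()["contact_force"][2])
print(np.mean(F),np.std(F));st()
import pickle;pickle.dump(c,open("pre.pkl","wb"))
```

```text
-0.2179705893247019 0.45608933283299585
t 13.775 tcp [551.441 -18.521 173.592] rot [-3.142 -0.     2.712] F [ 1.938  0.396 -0.629] gap 58.99807387177221 ff 28.02725426852703 q7 1.1915042626753463
```

>>> send_rows([
  [[0,0,0],[0,0,0]],
  [[0,0,0],[0,0,0]],
  [[0,0,0],[0,0,0]],
  [[0,0,0],[0,0,0]],
], fingers=0.55)

```text
clock: 14.28
tcp_pos: [551.4, -18.5, 173.6]
tool_rot: [-3.141, -0.0, 2.712]
contact_force: [0.2, -0.5, 0.1]
finger_gap: 66.0
finger_force: 0.0
```

>>> send_rows([
  [[0,0,0],[0,0,0]],
  [[0,0,0],[0,0,0]],
  [[0,0,0],[0,0,0]],
  [[0,0,0],[0,0,0]],
  [[0,0,0],[0,0,0]],
], fingers=0.95)

```text
clock: 14.9
tcp_pos: [551.4, -18.5, 173.6]
tool_rot: [-3.142, -0.0, 2.712]
contact_force: [-1.3, -0.1, 0.1]
finger_gap: 83.3
finger_force: 0.0
```

Run:
```python
from h import *
from station import imaging
import pickle
s=st();c=imaging.capture("scene");p=pickle.load(open("pre.pkl","rb"))
cv2.imwrite("pics/rel.png",np.hstack([cv2.resize(a["image"][125:245,110:270],None,fx=2.5,fy=2.5,interpolation=cv2.INTER_CUBIC) for a in(p,c)])[:,:,::-1])
```

```text
t 14.9 tcp [551.427 -18.513 173.608] rot [-3.142 -0.     2.712] F [-1.25  -0.115  0.079] gap 83.3149581947431 ff 0.0 q7 1.1915151761719283
```

View pics/rel.png

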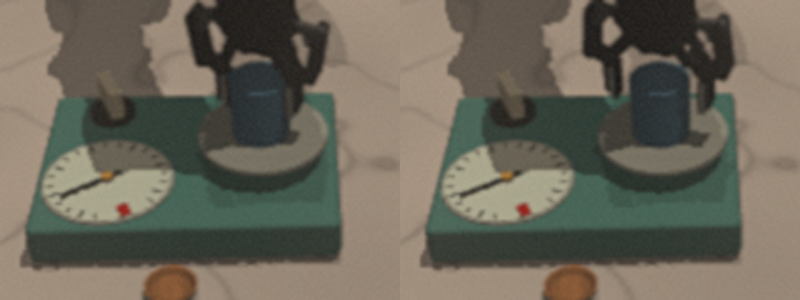

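The needle is the same before and after release (tip at (60,196) in the left panel), and the cup stands free. I'll retreat upwards.

>>> send_rows([
  [[0,0,-3],[0,0,0]],
  [[0,0,-6],[0,0,0]],
  [[0,0,-12],[0,0,0]],
  [[0,0,-18],[0,0,0]],
  [[0,0,-20],[0,0,0]],
  [[0,0,-20],[0,0,0]],
  [[0,0,-15],[0,0,0]],
  [[0,0,-8],[0,0,0]],
], fingers=1)

```text
clock: 15.95
tcp_pos: [551.6, -18.5, 276.9]
tool_rot: [3.141, 0.001, 2.712]
contact_force: [-0.5, -0.1, 0.0]
finger_gap: 85.5
finger_force: 0.0
```

```bash
cat >> h.py <<'E'
def dial(c,D=np.array([575.2,-174.3,56]),yaw=-0.101):
    """rectify dial 4px/mm; angles rel. to scale +x, ccw positive"""
    g=np.arange(-62,62.1,.25);X,Y=np.meshgrid(g,g)
    P=np.c_[D[0]+X.ravel(),D[1]+Y.ravel(),np.full(X.size,56.)]
    q=w2px(c,P,1).astype(np.float32).reshape(*X.shape,2)
    im=cv2.remap(c["image"],q[...,0],q[...,1],cv2.INTER_LINEAR).astype(int)
    r=np.hypot(X,Y);A=np.arctan2(Y,X)-yaw
    red=(im[...,0]-np.maximum(im[...,1],im[...,2])>60)&(r>30)
    blk=(im.max(2)<95)&(r>14)&(r<38)
    z=lambda m:np.angle(np.exp(1j*A[m]).mean()) if m.any() else None
    print("red",z(red),r[red].mean() if red.any() else 0,red.sum(),"needle",z(blk),np.abs(np.exp(1j*A[blk]).mean()) if blk.any() else 0,blk.sum());return im
E
python3 - <<'E'
from h import *
from station import imaging
import pickle
s=st();to(s,[463,-170,240],3.47)
for c in (pickle.load(open("ims0.pkl","rb"))["top"],pickle.load(open("ims0.pkl","rb"))["scene"],imaging.capture("top"),imaging.capture("scene")): dial(c)
E
```

```text
t 15.95 tcp [551.629 -18.494 276.926] rot [3.141 0.001 2.712] F [-0.454 -0.141  0.036] gap 85.54999130106162 ff 0.0 q7 1.1442530452713884
shift [  17.468 -174.686   36.772]
rot deg [  0.02    0.074 -43.445]
red 0.43436183538565004 51.456168115597116 2444 needle 0.04569354343501136 0.9996538166981419 33
red 0.38762584233878045 55.08590668769025 1994 needle -0.013967601577661238 0.9989465684696721 1363
red None 0 0 needle 1.090829173938084 0.8942129446883573 4274
red 0.38738268265592785 55.09404994459682 2054 needle -0.9465147103525265 0.9972212715605139 2076
```

>>> send_rows([
  [[1,-9,0],[0,0,0]],
  [[2,-18,0],[0,0,0]],
  [[2,-26,0],[0,0,0]],
  [[3,-28,0],[0,0,0]],
  [[3,-28,0],[0,0,0]],
  [[3,-28,0],[0,0,0]],
  [[2,-22,0],[0,0,0]],
  [[1,-11,0],[0,0,0]],
  [[0,-5,5],[0,0,-3]],
  [[0,0,10],[0,0,-6]],
  [[0,0,10],[0,0,-7]],
  [[0,0,10],[0,0,-7]],
])

```text
clock: 17.55
tcp_pos: [462.8, -170.5, 240.1]
tool_rot: [3.142, -0.0, 3.117]
contact_force: [0.5, 0.4, -0.1]
finger_gap: 85.4
finger_force: 0.0
```

>>> send_rows([
  [[0,0,2],[0,0,-7]],
  [[0,0,0],[0,0,-7]],
  [[0,0,0],[0,0,-4]],
  [[0,0,0],[0,0,-2.4]],
  [[0,0,0],[0,0,0]],
  [[0,0,0],[0,0,0]],
  [[0,0,0],[0,0,0]],
], fingers=-0.2)

```text
clock: 18.42
tcp_pos: [463.0, -170.5, 238.6]
tool_rot: [3.142, -0.0, -2.815]
contact_force: [0.3, -0.1, -0.3]
finger_gap: 34.3
finger_force: 0.0
```

Run:
```python
from h import *
from station import imaging
s=st();to(s,[463,-170,139],3.47)
c=imaging.capture("wrist");im=c["image"].copy()
print(w2px(c,[[463,-170,90],[463,-170,60],[575.2,-174.3,56]],1))
cv2.imwrite("pics/wknob.png",im[:,:,::-1])
```

```text
t 18.425 tcp [ 463.004 -170.503  238.582] rot [ 3.142 -0.    -2.815] F [ 0.31  -0.093 -0.298] gap 34.30550533557538 ff 0.0 q7 2.1956789034838176
shift [-0.171  0.475 99.582]
rot deg [ 0.001 -0.008 -0.076]
[[257.013 200.91 ]
 [256.997 191.373]
 [219.816 283.799]]
```

View pics/wknob.png

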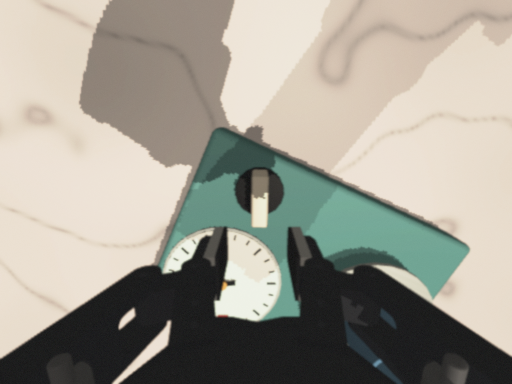

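Wrist view: the bar runs vertically from (260,170) to (260,226), with the fingers' midline at column 258, so both alignment and yaw are right. I'll go down and grip.

>>> send_rows([
  [[1,0.5,6],[0,0,0]],
  [[0,0,14],[0,0,0]],
  [[0,0,18],[0,0,0]],
  [[0,0,20],[0,0,0]],
  [[0,0,18],[0,0,0]],
  [[0,0,12],[0,0,0]],
  [[0,0,7],[0,0,0]],
  [[0,0,4],[0,0,0]],
  [[0,0,0],[0,0,0]],
  [[0,0,0],[0,0,0]],
])

```text
clock: 19.73
tcp_pos: [462.1, -170.4, 140.0]
tool_rot: [-3.141, 0.001, -2.814]
contact_force: [-0.6, -0.0, -0.7]
finger_gap: 34.2
finger_force: 0.0
```

>>> send_rows([
  [[0,0,0],[0,0,0]],
  [[0,0,0],[0,0,0]],
  [[0,0,0],[0,0,0]],
  [[0,0,0],[0,0,0]],
  [[0,0,0],[0,0,0]],
  [[0,0,0],[0,0,0]],
], fingers=-1, squeeze=40)

```text
clock: 20.48
tcp_pos: [461.7, -169.4, 140.1]
tool_rot: [3.14, -0.0, -2.813]
contact_force: [-6.2, 7.2, 14.6]
finger_gap: 13.3
finger_force: 40.6
```

Run:
```python
from h import *
from station import imaging
import pickle
st();D=np.array([579.8,-173.7,56])
dial(pickle.load(open("ims0.pkl","rb"))["scene"],D);dial(imaging.capture("scene"),D)
```

```text
t 20.475 tcp [ 461.711 -169.414  140.089] rot [ 3.14  -0.    -2.813] F [-6.219  7.218 14.6  ] gap 13.28063212930682 ff 40.64572334289551 q7 2.259650085602545
red 0.4019717008286976 50.515085707129884 1995 needle -0.06051680684233197 0.9988775340775159 1349
red 0.42181567919033924 50.475434831652194 2161 needle -1.1341081686024908 0.9924088311167005 2015
```

>>> send_rows([
  [[0,0,0],[0,0,4]],
  [[0,0,0],[0,0,7]],
  [[0,0,0],[0,0,7]],
  [[0,0,0],[0,0,7]],
  [[0,0,0],[0,0,7]],
  [[0,0,0],[0,0,7]],
  [[0,0,0],[0,0,7]],
  [[0,0,0],[0,0,7]],
  [[0,0,0],[0,0,5]],
  [[0,0,0],[0,0,2]],
  [[0,0,0],[0,0,0]],
  [[0,0,0],[0,0,0]],
])

```text
clock: 22.02
tcp_pos: [462.0, -167.8, 140.1]
tool_rot: [3.139, -0.003, 2.424]
contact_force: [-4.0, 19.4, 20.4]
finger_gap: 13.0
finger_force: 41.6
```

Run:
```python
from h import *
from station import imaging
import pickle
st();c=imaging.capture("scene");pickle.dump(c,open("turn.pkl","wb"))
D=np.array([579.8,-173.7,56])
im=dial(c,D);dial(c)
# view: x up, y left
i0=dial(pickle.load(open("ims0.pkl","rb"))["scene"],D)
v=[cv2.rotate(a.astype(np.uint8).transpose(1,0,2),cv2.ROTATE_180)[:,:,::-1] for a in(i0,im)]
v=[cv2.resize(a,(400,400)) for a in v];cv2.imwrite("pics/dial.png",np.hstack(v))
```

```text
t 22.025 tcp [ 462.016 -167.784  140.078] rot [ 3.139 -0.003  2.424] F [-3.975 19.429 20.383] gap 13.006290140546811 ff 41.609957814216614 q7 1.3846972481675082
red -0.6301610656812118 51.05778187282964 2289 needle -1.1347277996864766 0.9924129367457409 2063
red -0.5650234435678108 54.20560110850801 2290 needle -0.9473687392758728 0.997299543224421 2048
red 0.4019717008286976 50.515085707129884 1995 needle -0.06051680684233197 0.9988775340775159 1349
```

View pics/dial.png

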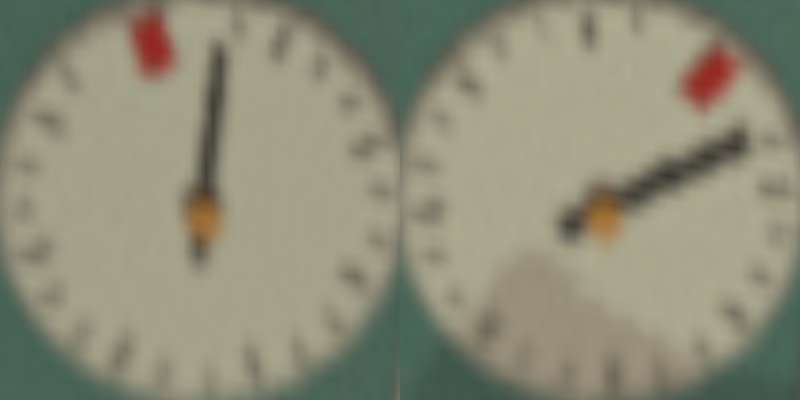

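Rectified dial views (right panel): the needle's tip is at (745,138), about 1.0 rad clockwise of scale x. The red mark is at (710,77), about 0.63 rad. Roughly 22° remains.

>>> send_rows([
  [[1.3,1.5,0],[0,0,3]],
  [[0,0,0],[0,0,6]],
  [[0,0,0],[0,0,6]],
  [[0,0,0],[0,0,5]],
  [[0,0,0],[0,0,2]],
  [[0,0,0],[0,0,0]],
  [[0,0,0],[0,0,0]],
  [[0,0,0],[0,0,0]],
])

```text
clock: 23.08
tcp_pos: [462.4, -167.0, 140.1]
tool_rot: [3.14, -0.002, 2.039]
contact_force: [-2.0, 11.3, 13.5]
finger_gap: 13.0
finger_force: 40.8
```

```bash
cat >> h.py <<'E'
def ends(c,D,yaw=-0.101):
    im=dial(c,D,yaw).astype(np.uint8)   # rows=y, cols=x, 4px/mm
    k=((im.max(2)<95)*255).astype(np.uint8)
    n,l,s,ce=cv2.connectedComponentsWithStats(k)
    r=np.hypot(*(np.indices(k.shape)-248))/4
    for i in range(1,n):
        m=(l==i)&(r<58)
        if s[i,4]>600 and r[l==i].min()<25:
            y,x=np.nonzero(m);p=np.c_[x,y]/4-62
            vx,vy,x0,y0=cv2.fitLine(p.astype(np.float32),cv2.DIST_HUBER,0,.01,.01).ravel()
            t=p@[vx,vy]; f=p[t>np.percentile(t,98)].mean(0);b=p[t<np.percentile(t,2)].mean(0)
            print("blob",s[i,4],"ends",f,b,"line ang",np.arctan2(vy,vx)-yaw,"mean",p.mean(0))
    rd=(im[...,0].astype(int)-im[...,1:].max(2)>60)&(r>30)
    y,x=np.nonzero(rd)
    if len(x): print("red centre",x.mean()/4-62,y.mean()/4-62)
E
python3 - <<'E'
from h import *
from station import imaging
import pickle
st();D=np.array([579.8,-173.7,56]);a=pickle.load(open("ims0.pkl","rb"))
for c in(a["scene"],pickle.load(open("turn.pkl","rb")),imaging.capture("scene")): ends(c,D)
ends(a["top"],np.array([575.2,-174.3,56]))
E
```

```text
t 23.075 tcp [ 462.437 -166.985  140.127] rot [ 3.14  -0.002  2.039] F [-1.99  11.297 13.501] gap 13.027225567240613 ff 40.81878125667572 q7 1.0697437511009313
red 0.4019717008286976 50.515085707129884 1995 needle -0.06051680684233197 0.9988775340775159 1349
blob 2448 ends [44.352 -6.097] [ 1.505 -1.73 ] line ang -0.0066724345 mean [21.646 -3.667]
red centre 48.189223057644114 14.947493734335836
red -0.6301610656812118 51.05778187282964 2289 needle -1.1347277996864766 0.9924129367457409 2063
blob 3476 ends [ 18.743 -44.   ] [ 1.132 -6.193] line ang -1.0239246 mean [  9.247 -25.448]
red centre 37.95685889034513 -34.0461992136304
red -1.005600372161053 53.357240225109514 1540 needle -1.1361478152641011 0.9896456455971706 2055
blob 3586 ends [ 18.84  -44.035] [ 0.938 -6.285] line ang -1.0149794 mean [  9.486 -25.774]
red centre 23.82532467532468 -47.674837662337666
red 0.43436183538565004 51.456168115597116 2444 needle 0.04569354343501136 0.9996538166981419 33
red centre 48.55400981996726 16.80697626841244
```

The red mark is now partly covered by the needle tip. I'll release, go up and clear the view to verify.

>>> send_rows([
  [[0,0,0],[0,0,0]],
  [[0,0,0],[0,0,0]],
  [[0,0,0],[0,0,0]],
  [[0,0,0],[0,0,0]],
  [[0,0,0],[0,0,0]],
], fingers=-0.2)

```text
clock: 23.75
tcp_pos: [461.9, -168.4, 139.6]
tool_rot: [-3.141, 0.0, 2.038]
contact_force: [-0.2, -0.4, 0.3]
finger_gap: 34.3
finger_force: 0.0
```

>>> send_rows([
  [[0,0,-5],[0,0,0]],
  [[0,0,-12],[0,0,0]],
  [[0,0,-20],[0,0,0]],
  [[0,0,-25],[0,0,0]],
  [[0,0,-25],[0,0,0]],
  [[0,0,-25],[0,0,0]],
  [[0,0,-12],[0,0,0]],
  [[0,0,0],[0,0,0]],
  [[0,0,0],[0,0,0]],
  [[0,0,0],[0,0,0]],
])

```text
clock: 25.0
tcp_pos: [461.6, -168.3, 262.9]
tool_rot: [-3.14, -0.0, 2.038]
contact_force: [1.0, -0.2, -0.2]
finger_gap: 34.0
finger_force: 0.0
```

Run:
```python
from h import *
from station import imaging
import pickle
st();a={n:imaging.capture(n) for n in("top","scene","wrist")};pickle.dump(a,open("end.pkl","wb"))
ends(a["scene"],np.array([579.8,-173.7,56]));D=np.array([575.2,-174.3,56])
ends(a["top"],D);ends(a["wrist"],D);print(w2px(a["wrist"],[D],1))
```

```text
t 25.0 tcp [ 461.627 -168.336  262.901] rot [-3.14  -0.     2.038] F [ 0.984 -0.229 -0.217] gap 34.02977466305168 ff 0.0 q7 0.8784891886464345
red -1.0052111350768729 53.34539580929282 1515 needle -1.1346921153748395 0.9923338107985826 2107
blob 3721 ends [ 18.853 -44.077] [ 0.95 -5.9 ] line ang -1.015765 mean [  9.438 -25.669]
red centre 23.839438943894393 -47.656105610561056
red -0.9785627836742659 52.07353849038023 1646 needle -1.0136093668265185 0.9999219375834317 9
red centre 24.49301336573511 -45.87712636695018
red -0.999889870512459 44.02763385114861 952 needle -1.4720120210664405 0.7874635754936437 2703
blob 56547 ends [ 49.994 -25.598] [-46.7   -32.036] line ang 0.09378238 mean [ -0.047 -39.763]
red centre 19.89495798319328 -39.05882352941177
[[345.317 233.503]]
```

Run:
```python
from h import *
import pickle,io,contextlib
e=pickle.load(open("end.pkl","rb"));i=pickle.load(open("ims0.pkl","rb"))
for n,D in(("top",[575.2,-174.3,56]),("scene",[579.8,-173.7,56])):
  for nm,a in(("init",i),("end",e)):
    with contextlib.redirect_stdout(io.StringIO()): im=dial(a[n],np.array(D,float))
    g=np.arange(-62,62.1,.25);X,Y=np.meshgrid(g,g);r=np.hypot(X,Y);A=np.arctan2(Y,X)+.101
    rd=np.clip(im[...,0]-im[...,1:].max(2)-30,0,None)*1.
    lum=im.sum(2)/3
    near=np.abs(np.angle(np.exp(1j*(A-(0 if nm=="init" else -1)))))<.35
    for lo,hi in((51,54),(54,57),(57,60)):
        m=(r>lo)&(r<hi);w=rd[m];print(n,nm,"red",lo,hi,(w*A[m]).sum()/max(w.sum(),1),w.sum())
    for lo,hi in((16,24),(24,32),(32,39)):
        m=(r>lo)&(r<hi)&near;w=np.clip(np.percentile(lum[m],70)-25-lum[m],0,None);print(n,nm,"needle",lo,hi,(w*A[m]).sum()/w.sum())
```

```text
top init red 51 54 0.43463206267579607 35734.0
top init red 54 57 0.4340732856257211 33089.0
top init red 57 60 0.43184964024098266 20235.0
top init needle 16 24 0.03285429221219462
top init needle 24 32 0.01779455333806467
top init needle 32 39 0.012986964506241417
top end red 51 54 -0.9857926966078334 32545.0
top end red 54 57 -0.9876672673138899 28378.0
top end red 57 60 -0.9867644882312941 8520.0
top end needle 16 24 -0.9932198248300105
top end needle 24 32 -0.9988469706931268
top end needle 32 39 -0.998218071554311
scene init red 51 54 0.4028475738070095 28373.0
scene init red 54 57 0.39939585275883777 22839.0
scene init red 57 60 0.39473574379762816 9133.0
scene init needle 16 24 -0.0681013746631792
scene init needle 24 32 -0.05521362113486143
scene init needle 32 39 -0.04371529292376732
scene end red 51 54 -1.0124031271028366 27182.0
scene end red 54 57 -1.0133201470120792 28308.0
scene end red 57 60 -1.0136457644435706 15997.0
scene end needle 16 24 -1.1418054875916805
scene end needle 24 32 -1.122730881758207
scene end needle 32 39 -1.100107787869134
```

Top-camera angles agree: red -0.987 rad, needle -0.998 rad, which is about 0.6 mm apart at the tip. The cup still loads the pan and the gripper is clear.

```bash
python3 -c "
from station import manip
print(manip.close_job())"
```

```text
the job is handed in; nothing more can be done
None
```

The cup stands upright near the middle of the pan, released without a drop, and the tare knob is turned so the red zero mark lies under the needle tip (about 0.6 mm off by the top camera). The job was handed in at about 25 s of the 64 s limit.

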